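# Register the long gauge bar in the corner of a stop plate

## Task

Register the longest of the three loose steel bars in the corner of the stop plate: slide it along the plate, without lifting it, until its long side lies flat against the long rail and its end is up against the short stop. Then let go and leave it there; leave the two shorter bars where they are.

Things in the scene. Friction and masses are not known exactly. Their poses are not given: they have to be found in the camera images.
- stop_plate: Fixed dark steel plate 220 (x) x 280 (y) x 10 mm; origin: centre of its underside, top at z = +10. Two bright stops, 16 mm wide, stand 16 mm above its top (screw heads 4 mm more): the long rail along y at the far (+x) edge, stopping face at x = +94, from y = -140 to +122; the short stop along x at the left (+y) edge, stopping face at y = +124, from x = +20 to +100. The bar goes into their corner.
- long_bar_centre (a point): Centre (half-way up) of the loose steel bar to be registered, the longest of the three, 18 (x) x 125 (y) x 26 (z) mm, about 0.3 to 0.6 kg; it lies on the plate's top some way from both stops, roughly along the plate's y and a little askew. y is its long axis.
- short_bar_centre (a point): Centre (half-way up) of a loose steel bar 18 (x) x 62 (y) x 26 (z) mm, y its long axis, lying on the front left corner of the plate, to be left alone.
- middle_bar_centre (a point): Centre (half-way up) of a loose steel bar 18 (x) x 80 (y) x 26 (z) mm, y its long axis, lying on the table beside the plate, left or right of it, to be left alone.
Mind the look-alikes: they are no part of the job. What is shaped like the part that bears long_bar_centre but purple is not meant.

How it is judged:
By the outcome, as a careful person would: the job done as asked, in the order asked, and still so for the second after the job is handed in, with the robot touching nothing.
It also fails if it takes over 35 s, if anything falls off the work surface, if the arm or the gripper's body presses on something with over 40 N, if the wrist force passes 120 N, or if a joint passes its speed limit or range.

## Robot

A 6-joint arm with a two-finger parallel gripper is mounted at the origin on a cart in front of the work surface, level with it; the furniture and walls round the work are solid. World frame = base frame: x ahead of the robot, y to its left, z up, the work surface at z = 0. Lengths are in m, angles in rad, forces in N, time in s.
With the tool pointing down it reaches from about 0.425 to 0.95 m from the base axis. Payload 3.5 kg.
Tool frame: the origin (TCP) lies midway between the tips of the shut fingers; the grasp point (between the pads) lies 19 mm behind it; x points along the fingers, y is the direction in which the jaws open and shut, and the axes are right-handed (so a half turn about x gives the same grasp; the last joint's range is limited). The gripper opens to 85 mm and grips with 20 to 120 N. Pads are 22 mm wide; open, the fingers measure 114 mm over their backs; the gripper's body (76 mm by 85 mm) begins 54 mm behind the grasp point. The pads swing forward as they close: fully open they stand 13 mm farther back than shut.
Start: joints at [1.101, 0.286, 1.577, -0, 1.279, -0.15], TCP at [0.212, 0.641, 0.231] pointing down, gripper open.
Joint ranges: [-2.77, 2.77], [-0.9, 2.22], [0.21, 2.48], [-1.53, 4.67], [0.24, 2.81], [-2.84, 2.84]. Speed limits (rad/s): [2.79, 2.79, 3.14, 3.14, 3.14, 3.14].

## Interface

Orientations are given as a unit quaternion [x, y, z, w].
In Python, from plant import ctrl, vision gives the robot as it stands. The module is installed in compiled form; this text tells all that it offers.
- The arm moves only by the tool play_rows, never from a script. Its arguments are lists of equal length, an entry for each row: "claw": the closure in counts, from 0 (fully open) to 255 (shut); "travel": the shift along the tool's x, y, z in m, a list of three; "dr": the turn, a rotation vector about the tool's x, y, z in rad, a list of three. In form: {"claw": [claw, ...], "travel": [[tx, ty, tz], ...], "dr": [[wx, wy, wz], ...]}. A call has 1 to 20 rows; each row is the pose to reach, as a shift and turn from the pose measured when the call began, along the tool's axes at that moment; what a row does not reach only later rows make up. A row lasts 1/10 s, in which the tool goes at most 50 mm and 8.59 degrees, less where a joint would pass 70% of its speed; a pose out of reach is approached as far as the arm can. A call with a gripper value outside its range is refused whole. The fingers move at their own pace and stop on an object; "force" is the grip in N (left out, the last holds). Time passes only in rows, so rows that repeat a pose let the fingers close. It gives the time, the measured TCP pose, the force and the opening at its end, in the units of the state.
- ctrl.get_state(): the state, without advancing time (a new reading comes with each control period).
- vision.read_camera(name): name is "scene" or "top" or "wrist"; returns a dict with "img" (384x512x3 uint8, red, green, blue), "range_z" (384x512 float32, m along the optical axis (not along the pixel's ray), 0 where there is no reading), "K" (3x3 intrinsics, pixels), "world_to_cam" (4x4, takes a point from world to camera coordinates). Camera axes: x right, y up, looking along -z (the intrinsics and any distortion apply to the point x, -y, -z); pixel columns grow to the right and rows downward; lengths in m; the calibration is good to about 2 mm. A picture is of the moment at which its call begins.
- ctrl.sign_off(): hands the job in, once; it reports no verdict.
The state is a dict: "time": time; "qpos": joint angles; "dq": joint speeds; "joint_efforts": joint torques, N m; "eef_pos": TCP position; "tcp_rot": TCP orientation; "contact_force": force on the tool from outside, world axes, zero at the start; "wrist_torque": the same for the moment, N m; "opening": opening from 0.0 (shut) to 1.0 (fully open).
Only numpy, scipy, OpenCV 4.12 (cv2) and the standard library are available. Lean on these libraries where they do the work, as an engineer would, in place of code of your own. Each camera call takes 0.05 s, during which the arm holds its last target.

## Working session

There is one attempt and no reset: what is moved stays moved. The work goes in short steps, Python scripts to look and compute and a tool call to move; the robot and the scene stay as the last step left them, time stands still between calls to the robot, and variables do not carry over. Pictures are saved under pics/ and viewed, and the job is handed in when it is done.

Besides the shell and the picture viewer there is one more tool, called after "Request:" in YAML: its name, and indented under it one key for each argument. play_rows: Moves the arm, as the interface text tells. Its arguments: {"type":"object","properties":{"claw":{"type":"array","items":{"type":"number"}},"travel":{"type":"array","items":{"type":"array","items":{"type":"number"}}},"dr":{"type":"array","items":{"type":"array","items":{"type":"number"}}},"force":{"type":"number"}},"required":["claw","travel","dr"]}

```bash
mkdir -p pics; python3 - <<'E'
from plant import ctrl, vision
import cv2,pickle
for n in ["scene","top"]:
    d=vision.read_camera(n); pickle.dump(d,open(n+".pkl","wb"))
    cv2.imwrite(f"pics/{n}0.png",cv2.resize(d["img"][:,:,::-1],(768,576)))
    print(n,d["K"],d["world_to_cam"])
print(ctrl.get_state())
E
```

```text
scene [[496.45713729   0.         249.14317411]
 [  0.         496.45713729 194.15225373]
 [  0.           0.           1.        ]] [[ 0.5027007  -0.86445806  0.00206581 -0.13666487]
 [ 0.38019216  0.22323473  0.89756347 -0.30396553]
 [-0.77636714 -0.45042038  0.44088043 -0.90415659]
 [ 0.          0.          0.          1.        ]]
top [[385.96452628   0.         249.89066703]
 [  0.         385.96452628 195.13931937]
 [  0.           0.           1.        ]] [[ 0.02455067 -0.99969657 -0.00200956  0.12360713]
 [ 0.98168986  0.02372853  0.18900256 -0.5347838 ]
 [-0.18889752 -0.0066129   0.98197454 -1.07254423]
 [ 0.          0.          0.          1.        ]]
{'time': 0.1, 'qpos': array([ 1.10102009e+00,  2.87109325e-01,  1.57802839e+00, -1.56353603e-05,
        1.27861635e+00, -1.49987506e-01]), 'dq': array([ 0.00064668, -0.00261653, -0.0047418 ,  0.00065297,  0.00183333,
       -0.0017721 ]), 'joint_efforts': array([ 1.21856774e-03, -4.07297587e+01, -2.93698364e+01, -1.49353618e-04,
        3.43842716e-03,  4.61026417e-07]), 'eef_pos': array([0.21189122, 0.64025115, 0.2300652 ]), 'tcp_rot': array([ 0.11185021,  0.69831484, -0.11330899,  0.69785886]), 'contact_force': array([-0.15603815,  0.52739185,  0.27649745]), 'wrist_torque': array([-0.04730047,  0.00510233,  0.02834784]), 'opening': 0.9994673918146461}
```

View pics/top0.png

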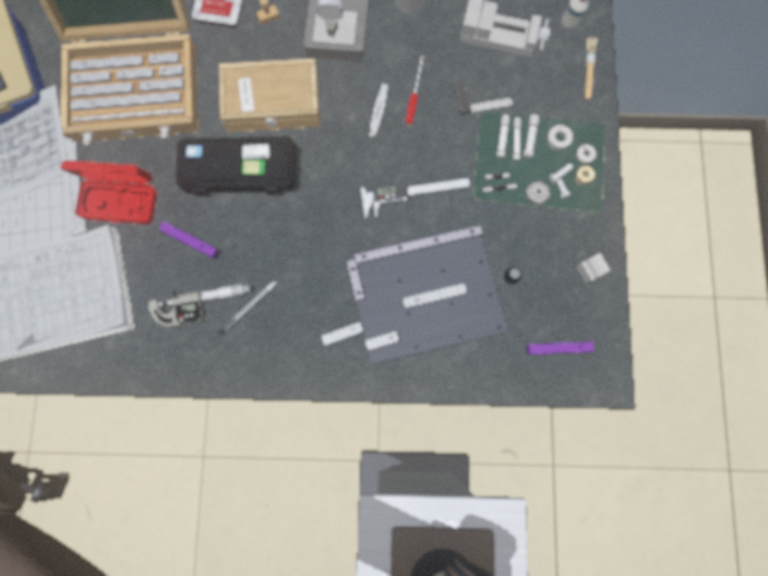

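View pics/scene0.png

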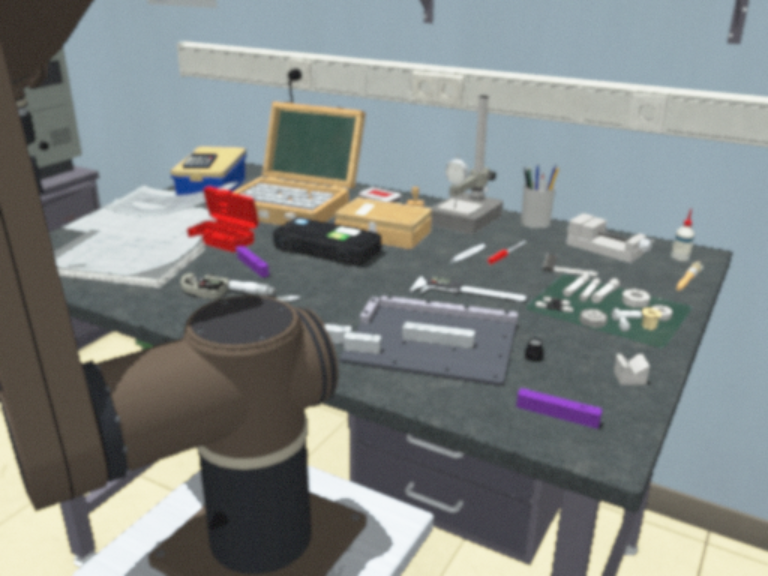

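The top view (768 px wide) shows three steel bars: on mid-plate at (435,295), on the plate's front-left corner at (382,340), and on the table left of it at (342,334). Purple look-alikes are at (188,239) and (560,348). The mid-plate bar is the longest, so I take that one as the target. I'll confirm it in an enlarged crop.

```bash
cat > h.py <<'E'
import numpy as np,cv2,pickle
def ray(d,u,v,z):
    K=d["K"];T=d["world_to_cam"];R=T[:3,:3];c=-R.T@T[:3,3]
    r=R.T@np.array([(u-K[0,2])/K[0,0],-(v-K[1,2])/K[1,1],-1.]); 
    return c+r*(z-c[2])/r[2]
def proj(d,p):
    K=d["K"];T=d["world_to_cam"];q=T[:3,:3]@np.array(p)+T[:3,3]
    return K[0,0]*q[0]/-q[2]+K[0,2],K[1,1]*-q[1]/-q[2]+K[1,2]
E
python3 - <<'E'
import pickle,cv2
d=pickle.load(open("top.pkl","rb"))
c=d["img"][145:245,205:345,::-1]
cv2.imwrite("pics/top_crop.png",cv2.resize(c,None,fx=5.7,fy=5.7,interpolation=cv2.INTER_CUBIC))
E
```

```text
(no output)
```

View pics/top_crop.png

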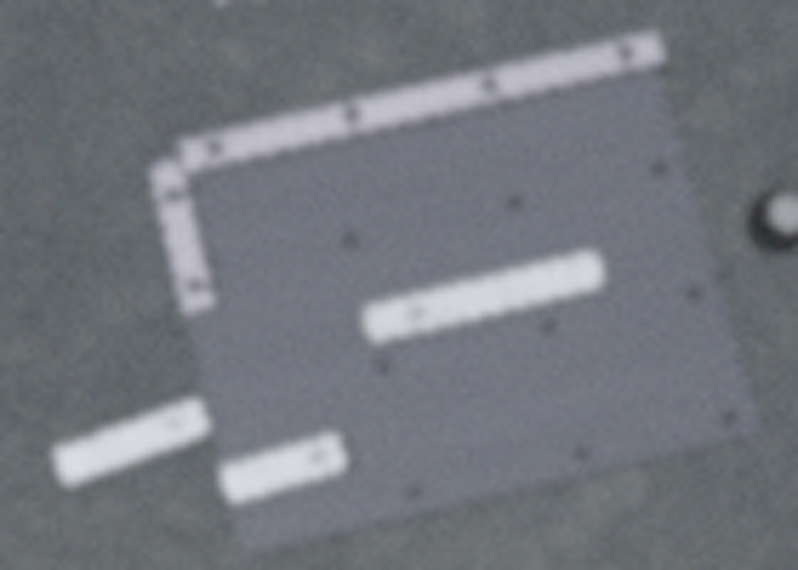

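```bash
cat >> h.py <<'E'
def px(x,y): return (x+.5)/5.7-.5+205,(y+.5)/5.7-.5+145
E
python3 - <<'E'
from h import *
from scipy.optimize import least_squares
d=pickle.load(open("top.pkl","rb"))
# model pts plate (mm) : pixel
P=[((-110,-140,10),(760,432)),((-110,140,10),(246,550)),((94,-140,26),(667,64)),((110,-140,26),(658,30)),((110,122,26),(178,139)),
   ((20,124,26),(216,303)),((20,140,26),(185,314)),((100,140,26),(150,165))]
B=[((-9,-62.5,26),(607,285)),((9,-62.5,26),(597,248)),((9,62.5,26),(360,307)),((-9,62.5,26),(371,345))]
M=[((-9,-40,26),(212,427)),((9,-40,26),(203,396)),((9,40,26),(51,456)),((-9,40,26),(64,489))]
S=[((-9,-31,26),(348,464)),((9,-31,26),(338,432)),((9,31,26),(219,472)),((-9,31,26),(230,506))]
def fit(A,z0):
    def f(p):
        c,s=np.cos(p[2]),np.sin(p[2]); r=[]
        for m,q in A:
            w=ray(d,*px(*q),m[2]/1e3+z0)
            r+=[(p[0]+(c*m[0]-s*m[1])/1e3-w[0])*1e3,(p[1]+(s*m[0]+c*m[1])/1e3-w[1])*1e3]
        return r
    s=least_squares(f,[.5,0,.2]); return s.x,np.round(s.fun,1)
pl=fit(P,0);print("plate",pl)
for n,A,z in(("bar",B,.01),("short",S,.01),("mid",M,0)):
    q=fit(A,z);print(n,q)
    t=pl[0][2];R=np.array([[np.cos(t),-np.sin(t)],[np.sin(t),np.cos(t)]])
    print(" in plate",R.T@(q[0][:2]-pl[0][:2])*1e3,np.degrees(q[0][2]-t), "R",np.hypot(*q[0][:2]))
t=pl[0][2];R=np.array([[np.cos(t),-np.sin(t)],[np.sin(t),np.cos(t)]])
g=pl[0][:2]+R@[.085,.0615];print("goal",g,np.hypot(*g),np.degrees(t))
E
```

```text
plate (array([0.5397923 , 0.0342635 , 0.25495756]), array([-0.6, -1.6, -3.3,  2.2,  2.8,  0.4, -0.5, -0.2, -0.3, -1.1, -0.2,
        0.7,  2. ,  0.2, -0. , -0.6]))
bar (array([0.5331323 , 0.01982133, 0.27372068]), array([ 0.8,  1. , -1.3,  0.8, -1. , -1.4,  1.5, -0.3]))
 in plate [-10.0870884  -12.29563745] 1.0750476315622068 R 0.5335006429846236
short (array([0.44128158, 0.12134817, 0.3559087 ]), array([-0.7,  0.5, -0.1,  1.3,  0.3, -0.8,  0.6, -1. ]))
 in plate [-73.36312814 109.11439962] 5.78407406832305 R 0.4576623381967102
mid (array([0.45418959, 0.19948467, 0.41149503]), array([-1. ,  0.4, -0.5,  2.5,  0.6, -1.5,  0.9, -1.3]))
 in plate [-41.16601989 181.46960095] 8.96893616744657 R 0.4960668503475702
goal [0.60653402 0.11521282] 0.6173795573370712 14.60799225875139
```

```bash
cat >> h.py <<'E'
from scipy.spatial.transform import Rotation as Ro
PL=np.array([0.5397923,0.0342635]);TH=0.25495756
def w(x,y,z):
    c,s=np.cos(TH),np.sin(TH)
    return np.array([PL[0]+(c*x-s*y)/1e3,PL[1]+(s*x+c*y)/1e3,z])
def Rt(sgn=1,th=None):
    th=TH if th is None else th
    y=sgn*np.array([-np.sin(th),np.cos(th),0]);x=np.array([0,0,-1.]);return Ro.from_matrix(np.c_[x,y,np.cross(x,y)])
def go(st,p,R):
    C=Ro.from_quat(st["tcp_rot"]); 
    return np.round(C.inv().apply(p-st["eef_pos"]),4),np.round((C.inv()*R).as_rotvec(),4)
def inpl(p):
    c,s=np.cos(TH),np.sin(TH);a=(np.array(p[:2])-PL)*1e3
    return np.array([c*a[0]+s*a[1],-s*a[0]+c*a[1],p[2]*1e3])
E
python3 - <<'E'
from h import *
from plant import ctrl
st=ctrl.get_state()
print(Ro.from_quat(st["tcp_rot"]).as_matrix())
for s in(1,-1): print(go(st,w(-45,-12,.12),Rt(s)))
print(w(-45,-12,.12))
E
```

```text
[[-9.65089488e-04  3.14360686e-01  9.49303127e-01]
 [-1.93403854e-03  9.49301207e-01 -3.14362016e-01]
 [-9.99997664e-01 -2.13937632e-03 -3.08174932e-04]]
(array([ 0.111 , -0.5065,  0.4706]), array([-0.5747, -0.0009,  0.002 ]))
(array([ 0.111 , -0.5065,  0.4706]), array([2.5668e+00, 2.6000e-03, 1.2000e-03]))
[0.49927342 0.01130222 0.12      ]
```

Request:
play_rows:
  claw: [110,110,110,110,110,110,110,110,110,110,110,110,110,110,110,110,110,110]
  travel:
    - [0.08,-0.5065,0.4706]
    - [0.08,-0.5065,0.4706]
    - [0.08,-0.5065,0.4706]
    - [0.08,-0.5065,0.4706]
    - [0.08,-0.5065,0.4706]
    - [0.08,-0.5065,0.4706]
    - [0.08,-0.5065,0.4706]
    - [0.08,-0.5065,0.4706]
    - [0.08,-0.5065,0.4706]
    - [0.08,-0.5065,0.4706]
    - [0.08,-0.5065,0.4706]
    - [0.08,-0.5065,0.4706]
    - [0.08,-0.5065,0.4706]
    - [0.08,-0.5065,0.4706]
    - [0.08,-0.5065,0.4706]
    - [0.08,-0.5065,0.4706]
    - [0.08,-0.5065,0.4706]
    - [0.08,-0.5065,0.4706]
  dr:
    - [-0.5747,0,0.002]
    - [-0.5747,0,0.002]
    - [-0.5747,0,0.002]
    - [-0.5747,0,0.002]
    - [-0.5747,0,0.002]
    - [-0.5747,0,0.002]
    - [-0.5747,0,0.002]
    - [-0.5747,0,0.002]
    - [-0.5747,0,0.002]
    - [-0.5747,0,0.002]
    - [-0.5747,0,0.002]
    - [-0.5747,0,0.002]
    - [-0.5747,0,0.002]
    - [-0.5747,0,0.002]
    - [-0.5747,0,0.002]
    - [-0.5747,0,0.002]
    - [-0.5747,0,0.002]
    - [-0.5747,0,0.002]

```text
time: 1.9
eef_pos: [0.4988, 0.0126, 0.1509]
tcp_rot: [-0.09, 0.702, 0.091, 0.701]
contact_force: [0.1, 0.6, -0.2]
opening: 0.569
```

```bash
cat > look.py <<'E'
import sys
from h import *
from plant import ctrl,vision
n,out=sys.argv[1:3]
d=vision.read_camera(n);pickle.dump(d,open(out+".pkl","wb"));im=d["img"][:,:,::-1]
if len(sys.argv)>3:
    a,b,c,e=map(int,sys.argv[3:7]);im=im[b:e,a:c]
f=min(800/im.shape[1],600/im.shape[0]);cv2.imwrite(f"pics/{out}.png",cv2.resize(im,None,fx=f,fy=f,interpolation=cv2.INTER_CUBIC));print(f)
st=ctrl.get_state();print(st["time"],inpl(st["eef_pos"]),st["contact_force"],st["opening"])
print(np.round(go(st,w(-45,-12,.12),Rt()),4), "tool axes (plate yaw deg)",np.degrees(np.arctan2(*(lambda y:(-y[0],y[1]))(Ro.from_quat(st["tcp_rot"]).as_matrix()[:,1]))-TH))
E
python3 look.py wrist w1
```

```text
1.5625
1.95 [-45.06087922 -10.6744235  151.01567852] [ 0.61945526 -0.20211702 -1.08709006] 0.567014732045158
[[ 0.031  -0.0013  0.0001]
 [ 0.002  -0.0009 -0.0004]] tool axes (plate yaw deg) 0.1158659312358014
```

View pics/w1.png

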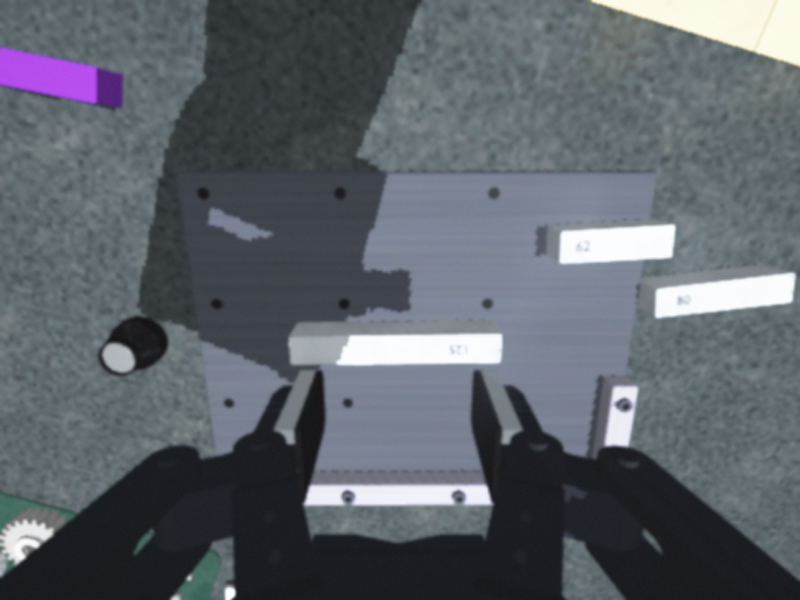

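The wrist view shows the engraved lengths. "125" at (395,348) is the target on the plate, "62" is at (615,243) and "80" at (720,292). I'll cross-check the poses with this camera.

```bash
python3 - <<'E'
from h import *
d=pickle.load(open("w1.pkl","rb"))
f=1.5625
for n,q,z in [("plate front R (-110,-140)",(179,173),.01),("plate front L (-110,140)",(656,173),.01),("stop near inner(20,124,26)",(609,386),.026),("stop near outer (20,140)",(637,386),.026),
 ("bar front right top",(345 if 0 else 289,362),.036),("bar top +x,+y",(502,364),.036),("bar top -x,+y",(502,335),.036)]:
    u,v=(q[0]+.5)/f-.5,(q[1]+.5)/f-.5
    print(n,np.round(inpl(ray(d,u,v,z)),1))
E
```

```text
plate front R (-110,-140) [-108.7 -137.2   10. ]
plate front L (-110,140) [-109.4  138.5   10. ]
stop near inner(20,124,26) [ 19. 122.  26.]
stop near outer (20,140) [ 19.  139.5  26. ]
bar front right top [ -1.5 -75.   36. ]
bar top +x,+y [-0.6 51.5 36. ]
bar top -x,+y [-19.1  50.2  36. ]
```

Request:
play_rows:
  claw: [110,110,110,110,110]
  travel:
    - [0.045,-0.0013,0]
    - [0.085,-0.0013,0]
    - [0.12,-0.0013,0]
    - [0.136,-0.0013,0]
    - [0.136,-0.0013,0]
  dr:
    - [0.002,-0.0009,-0.0004]
    - [0.002,-0.0009,-0.0004]
    - [0.002,-0.0009,-0.0004]
    - [0.002,-0.0009,-0.0004]
    - [0.002,-0.0009,-0.0004]

```text
time: 2.45
eef_pos: [0.4963, 0.0128, 0.0123]
tcp_rot: [-0.09, 0.703, 0.091, 0.699]
contact_force: [-0.4, -0.6, 0.5]
opening: 0.567
```

```bash
python3 look.py wrist w2
```

```text
1.5625
2.5 [-45.91224328 -10.62652568  14.20691883] [ 0.62291808  0.73765176 -0.7947663 ] 0.565971306864791
[[-0.1058 -0.0013  0.0007]
 [ 0.0016 -0.0023 -0.0011]] tool axes (plate yaw deg) 0.09446046115258885
```

View pics/w2.png

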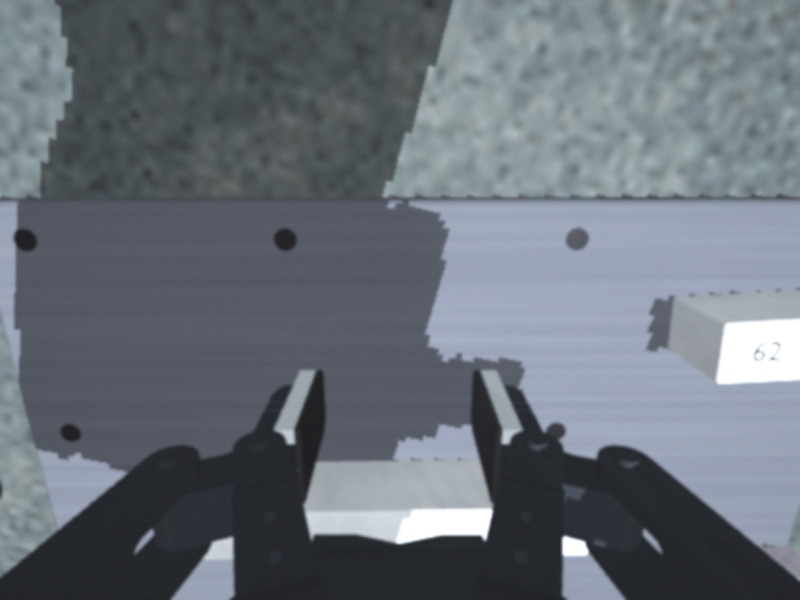

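Request:
play_rows:
  claw: [110,110,110,110,110,110,110,110,110,110,110,110,110]
  travel:
    - [-0.001,-0.001,0.008]
    - [-0.001,-0.001,0.016]
    - [-0.001,-0.001,0.024]
    - [-0.001,-0.001,0.032]
    - [-0.001,-0.001,0.04]
    - [-0.001,-0.001,0.048]
    - [-0.001,-0.001,0.056]
    - [-0.001,-0.001,0.064]
    - [-0.001,-0.001,0.072]
    - [-0.001,-0.001,0.08]
    - [-0.001,-0.001,0.088]
    - [-0.001,-0.001,0.096]
    - [-0.001,-0.001,0.1]
  dr:
    - [0.0016,0,0]
    - [0.0016,0,0]
    - [0.0016,0,0]
    - [0.0016,0,0]
    - [0.0016,0,0]
    - [0.0016,0,0]
    - [0.0016,0,0]
    - [0.0016,0,0]
    - [0.0016,0,0]
    - [0.0016,0,0]
    - [0.0016,0,0]
    - [0.0016,0,0]
    - [0.0016,0,0]

```text
time: 3.8
eef_pos: [0.5957, 0.0368, 0.0163]
tcp_rot: [-0.09, 0.702, 0.09, 0.7]
contact_force: [-6.0, -2.3, 5.6]
opening: 0.566
```

```bash
python3 look.py top t3 205 145 345 245; python3 look.py scene s3 200 160 380 295
```

```text
5.714285714285714
3.85 [ 55.1466494  -11.67360271  16.20056141] [-4.6721355  -1.39698989  3.92730932] 0.5660144217174707
[[-0.1036 -0.0002 -0.1004]
 [ 0.0005 -0.0023 -0.0007]] tool axes (plate yaw deg) 0.030459865240484246
4.444444444444445
3.9 [ 55.12890228 -11.63071827  15.94817826] [-2.29435551 -0.89718885  2.00166292] 0.5722485176386576
[[-0.1039 -0.0003 -0.1002]
 [ 0.0004 -0.0011 -0.0005]] tool axes (plate yaw deg) 0.02575535730242552
```

View pics/t3.png

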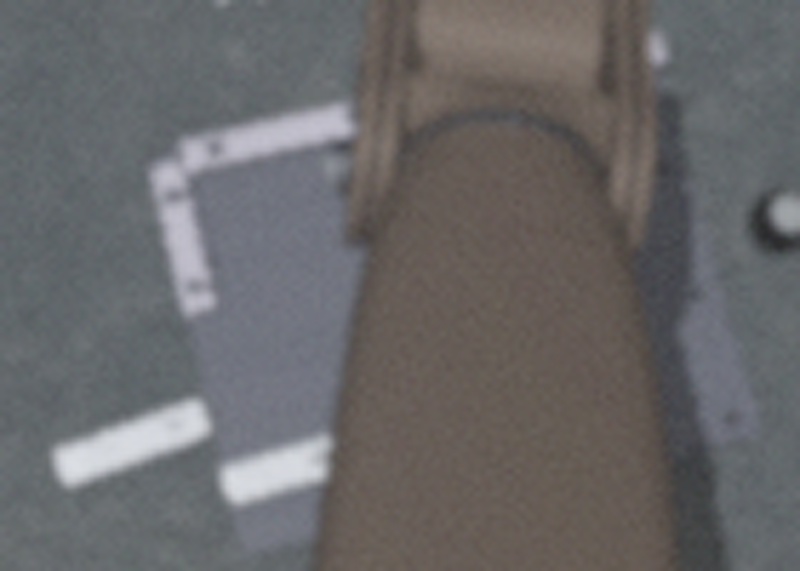

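View pics/s3.png

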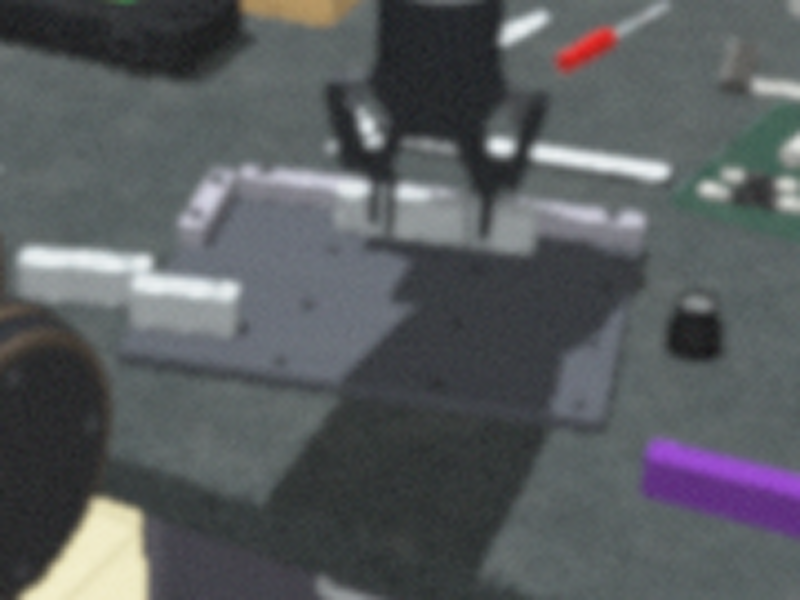

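The scene view shows the bar at (435,225) in front of both fingers, close to the rail and straight. I'll continue gently until it seats.

Request:
play_rows:
  claw: [110,110,110,110,110,110]
  travel:
    - [0,0,0.002]
    - [0,0,0.004]
    - [0,0,0.006]
    - [0,0,0.007]
    - [0,0,0.008]
    - [0,0,0.009]
  dr:
    - [0,0,0]
    - [0,0,0]
    - [0,0,0]
    - [0,0,0]
    - [0,0,0]
    - [0,0,0]

```text
time: 4.5
eef_pos: [0.6047, 0.0392, 0.0158]
tcp_rot: [-0.09, 0.702, 0.09, 0.701]
contact_force: [-4.5, -0.8, 2.0]
opening: 0.573
```

```bash
python3 look.py scene s4 240 190 340 265
```

```text
8.0
4.55 [ 64.2714282  -11.60799     15.83420204] [-3.33588331 -1.31257141  1.11772244] 0.5724278288242751
[[-0.1041 -0.0003 -0.1094]
 [ 0.0003 -0.0009 -0.0006]] tool axes (plate yaw deg) 0.017395337182926827
```

View pics/s4.png

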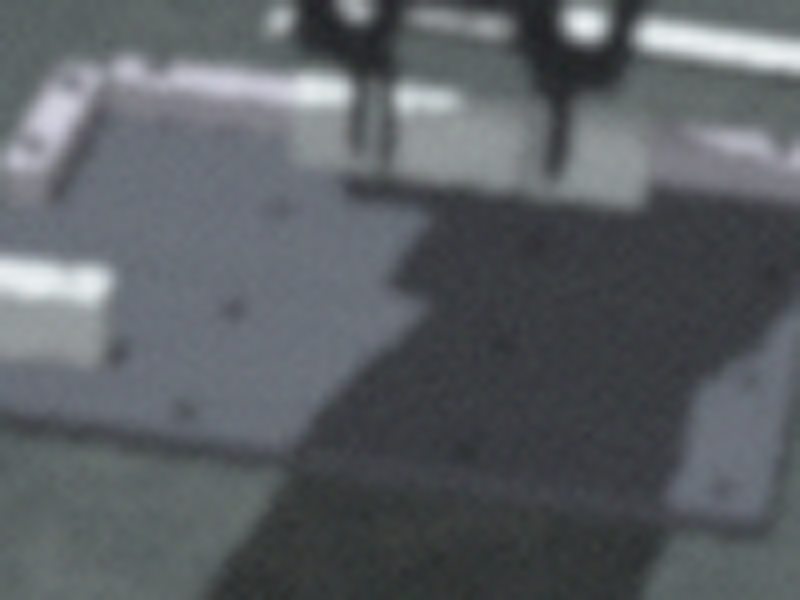

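Request:
play_rows:
  claw: [110,110,110]
  travel:
    - [0,0,0.001]
    - [0,0,0.002]
    - [0,0,0.003]
  dr:
    - [0,0,0]
    - [0,0,0]
    - [0,0,0]

```text
time: 4.85
eef_pos: [0.6053, 0.0394, 0.0158]
tcp_rot: [-0.091, 0.704, 0.091, 0.698]
contact_force: [-13.3, -4.1, 10.2]
opening: 0.569
```

Request:
play_rows:
  claw: [110,110,110,180,255,255,255,255,255,255,255,255]
  travel:
    - [0,0,-0.005]
    - [0,0,-0.015]
    - [-0.04,0,-0.015]
    - [-0.08,0,-0.015]
    - [-0.08,-0.03,0]
    - [-0.08,-0.07,0.012]
    - [-0.08,-0.106,0.012]
    - [-0.08,-0.106,0.012]
    - [-0.08,-0.106,0.012]
    - [-0.05,-0.106,0.012]
    - [-0.02,-0.106,0.012]
    - [-0.02,-0.106,0.012]
  dr:
    - [0,0,0]
    - [0,0,0]
    - [0,0,0]
    - [0,0,0]
    - [0,0,0]
    - [0,0,0]
    - [0,0,0]
    - [0,0,0]
    - [0,0,0]
    - [0,0,0]
    - [0,0,0]
    - [0,0,0]

```text
time: 6.05
eef_pos: [0.6397, -0.0577, 0.0304]
tcp_rot: [-0.09, 0.708, 0.092, 0.695]
contact_force: [-0.4, 0.1, -0.3]
opening: 0.004
```

```bash
python3 look.py scene s5 240 190 340 265;python3 look.py wrist w5
```

```text
8.0
6.1 [  75.10389852 -115.14306056   32.91313973] [ 0.36278497 -0.45809885  0.22940162] 0.004299486999367861
[[-0.085   0.1039 -0.121 ]
 [ 0.0032 -0.0138 -0.0043]] tool axes (plate yaw deg) 0.18219445531345685
1.5625
6.15 [  76.70328802 -116.20733115   35.16112391] [ 0.01158422 -0.80960919  0.09154283] 0.0006854964621692433
[[-0.0834  0.1048 -0.1222]
 [ 0.0031 -0.01   -0.0021]] tool axes (plate yaw deg) 0.1753373678902612
```

View pics/s5.png

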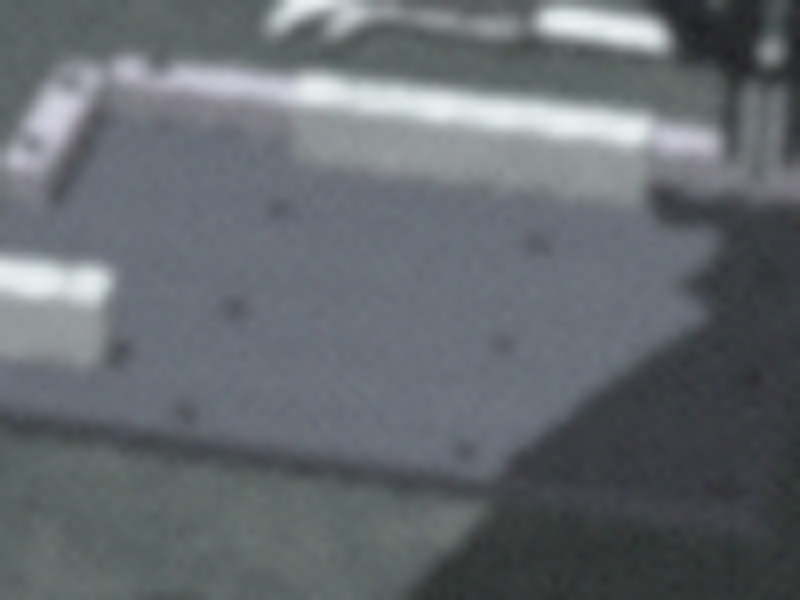

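View pics/w5.png

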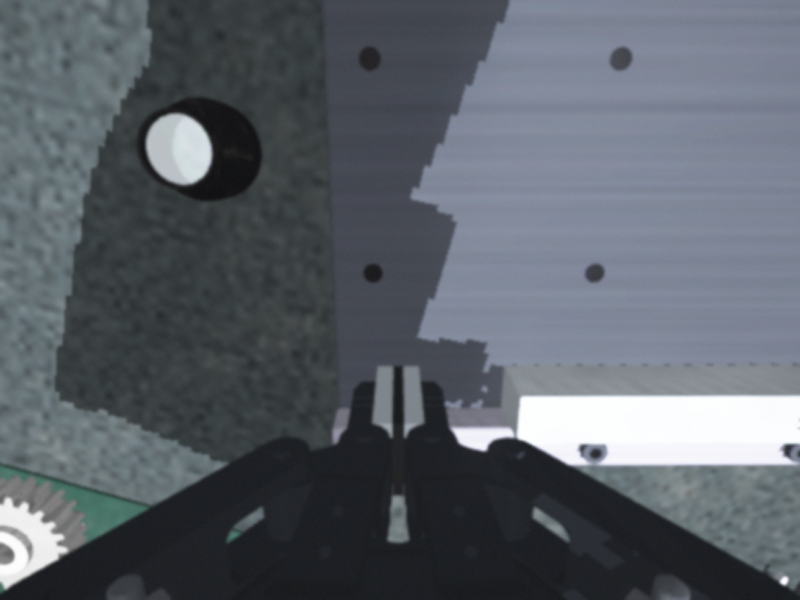

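Request:
play_rows:
  claw: [255,255,255,255,255,255,255,255,255,255,255,255,255,255,255]
  travel:
    - [0.01,0,0]
    - [0.018,0,0]
    - [0.018,0,0]
    - [0.018,0.01,0]
    - [0.018,0.018,0]
    - [0.018,0.026,0]
    - [0.018,0.034,0]
    - [0.018,0.042,0]
    - [0.018,0.05,0]
    - [0.018,0.058,0]
    - [0.018,0.066,0]
    - [0.018,0.074,0]
    - [0.018,0.08,0]
    - [0.018,0.084,0]
    - [0.018,0.086,0]
  dr:
    - [0,0,0]
    - [0,0,0]
    - [0,0,0]
    - [0,0,0]
    - [0,0,0]
    - [0,0,0]
    - [0,0,0]
    - [0,0,0]
    - [0,0,0]
    - [0,0,0]
    - [0,0,0]
    - [0,0,0]
    - [0,0,0]
    - [0,0,0]
    - [0,0,0]

```text
time: 7.65
eef_pos: [0.6213, 0.0246, 0.0176]
tcp_rot: [-0.091, 0.705, 0.091, 0.698]
contact_force: [-0.3, -3.9, 2.5]
opening: 0.002
```

```bash
python3 look.py scene s6 240 190 340 265
```

```text
8.0
7.7 [ 76.47119845 -29.74832599  17.57014593] [ 0.4552201  -1.51555791  2.35184356] 0.0005500407500070002
[[-0.1012  0.0184 -0.1224]
 [ 0.0034 -0.0096 -0.0021]] tool axes (plate yaw deg) 0.19375623462103844
```

View pics/s6.png

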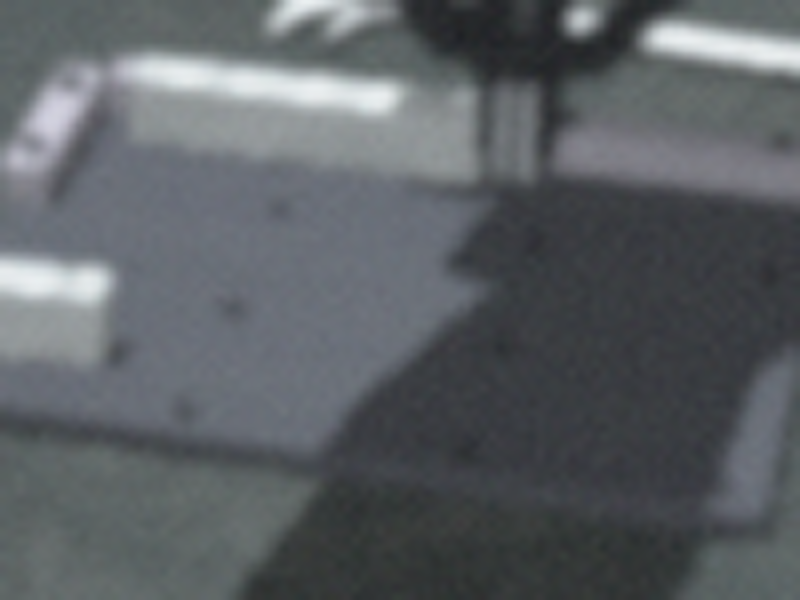

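Request:
play_rows:
  claw: [255,255,255,255,255,255]
  travel:
    - [0,0.003,0]
    - [0,0.006,0]
    - [0,0.008,0]
    - [0,0.01,0]
    - [0,0.012,0]
    - [0,0.013,0]
  dr:
    - [0,0,0]
    - [0,0,0]
    - [0,0,0]
    - [0,0,0]
    - [0,0,0]
    - [0,0,0]

```text
time: 8.3
eef_pos: [0.6179, 0.0374, 0.0176]
tcp_rot: [-0.091, 0.705, 0.091, 0.698]
contact_force: [0.7, -3.9, 2.2]
opening: -0.001
```

Request:
play_rows:
  claw: [255,255,255]
  travel:
    - [0,0.001,0]
    - [0,0.002,0]
    - [0,0.003,0]
  dr:
    - [0,0,0]
    - [0,0,0]
    - [0,0,0]

```text
time: 8.6
eef_pos: [0.6171, 0.0404, 0.0176]
tcp_rot: [-0.091, 0.705, 0.091, 0.698]
contact_force: [2.4, -5.5, 1.5]
opening: -0.004
```

```bash
python3 look.py scene s7 240 190 340 265
```

```text
8.0
8.65 [ 76.35390229 -13.66878142  17.57442598] [-0.02666431 -3.10570465  0.87537988] -0.003360177045447538
[[-0.1012  0.0023 -0.1223]
 [ 0.0037 -0.0097 -0.0017]] tool axes (plate yaw deg) 0.20901565954619306
```

View pics/s7.png

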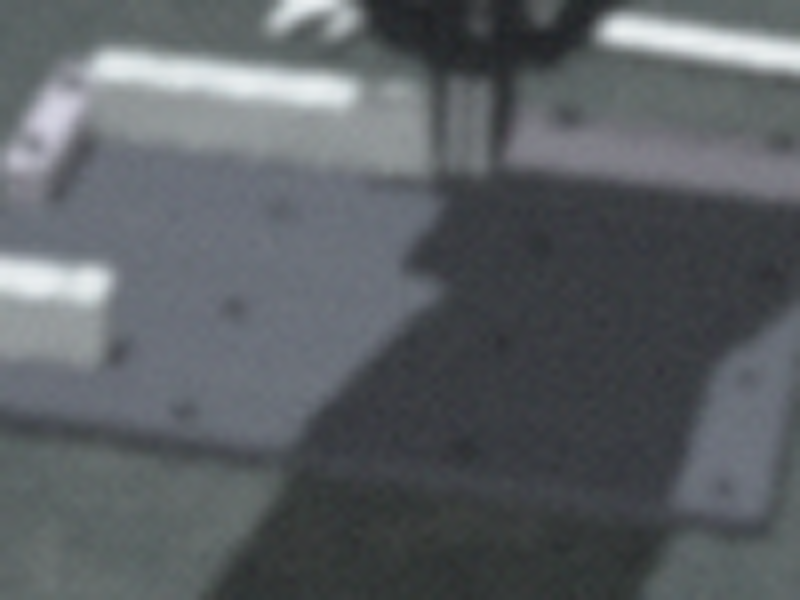

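Nearly there: the bar's end at (90,85) is close to the stop. I'll keep pushing until the force rises.

Request:
play_rows:
  claw: [255,255,255]
  travel:
    - [0,0.001,0]
    - [0,0.002,0]
    - [0,0.003,0]
  dr:
    - [0,0,0]
    - [0,0,0]
    - [0,0,0]

```text
time: 8.95
eef_pos: [0.6173, 0.0406, 0.0177]
tcp_rot: [-0.093, 0.704, 0.09, 0.698]
contact_force: [3.5, -13.3, -0.9]
opening: 0.001
```

Stop contact: 13 N with only 0.2 mm of motion. I'll back off, lift and check from above.

Request:
play_rows:
  claw: [255,255,255,255,110,110,110,110,110,110]
  travel:
    - [0,-0.006,0]
    - [0,-0.02,0]
    - [-0.04,-0.02,0]
    - [-0.08,-0.02,0]
    - [-0.11,0.01,-0.03]
    - [-0.11,0.05,-0.036]
    - [-0.11,0.072,-0.036]
    - [-0.11,0.072,-0.036]
    - [-0.11,0.072,-0.036]
    - [-0.11,0.072,-0.036]
  dr:
    - [0,0,0]
    - [0,0,0]
    - [0,0,0]
    - [0,0,0]
    - [0,0,0]
    - [0,0,0]
    - [0,0,0]
    - [0,0,0]
    - [0,0,0]
    - [0,0,0]

```text
time: 9.95
eef_pos: [0.565, 0.1009, 0.1274]
tcp_rot: [-0.093, 0.704, 0.09, 0.698]
contact_force: [-0.6, -0.6, 0.4]
opening: 0.566
```

```bash
python3 look.py scene s8 240 190 340 265;python3 look.py wrist w8
```

```text
8.0
10.0 [ 41.2028385   57.91835251 127.40616075] [-0.18503795 -0.41842231 -0.45175816] 0.571028156857242
[[ 0.0085 -0.0695 -0.0864]
 [ 0.0041 -0.0095  0.0035]] tool axes (plate yaw deg) 0.23794554135598345
1.5625
10.05 [ 41.19874731  57.86351365 127.40385789] [ 0.31201834 -0.07207814  0.46110924] 0.5712930607796907
[[ 0.0085 -0.0695 -0.0864]
 [ 0.0039 -0.0095  0.0035]] tool axes (plate yaw deg) 0.22587343453226558
```

View pics/s8.png

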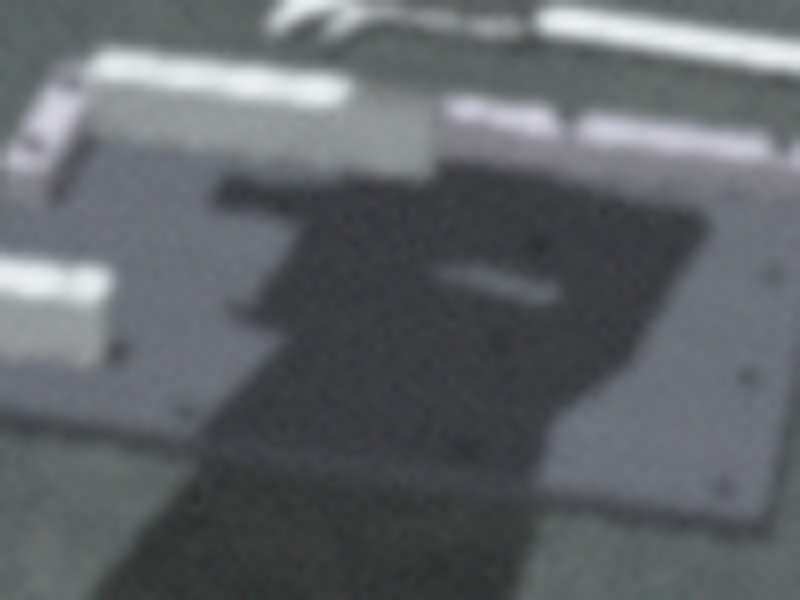

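View pics/w8.png

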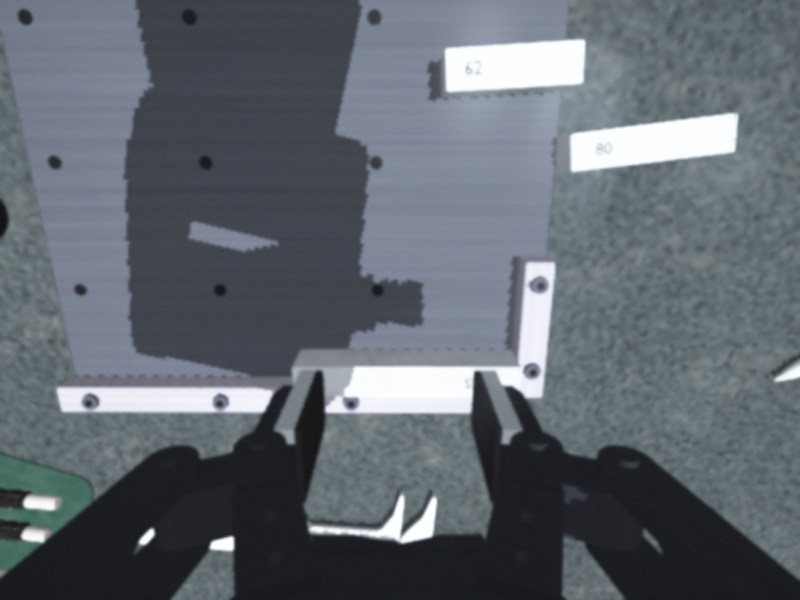

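The bar sits in the corner: its end is on the short stop at (518,370) and its side is on the rail. A final gentle press against the rail will confirm it is flush after the end push.

Request:
play_rows:
  claw: [110,110,110,110,110,110,110,110,110,110]
  travel:
    - [0.04,0.003,0]
    - [0.08,0.003,0]
    - [0.11,0.003,0]
    - [0.11,0.003,0]
    - [0.11,0.003,0.008]
    - [0.11,0.003,0.016]
    - [0.11,0.003,0.02]
    - [0.11,0.003,0.022]
    - [0.11,0.003,0.023]
    - [0.11,0.003,0.024]
  dr:
    - [0.004,-0.0095,0.0035]
    - [0.004,-0.0095,0.0035]
    - [0.004,-0.0095,0.0035]
    - [0.004,-0.0095,0.0035]
    - [0.004,-0.0095,0.0035]
    - [0.004,-0.0095,0.0035]
    - [0.004,-0.0095,0.0035]
    - [0.004,-0.0095,0.0035]
    - [0.004,-0.0095,0.0035]
    - [0.004,-0.0095,0.0035]

```text
time: 11.05
eef_pos: [0.5868, 0.1092, 0.0176]
tcp_rot: [-0.09, 0.701, 0.09, 0.702]
contact_force: [-0.9, 0.8, -0.9]
opening: 0.568
```

```bash
python3 -c "
from h import *
from plant import ctrl
s=ctrl.get_state();print(inpl(s['eef_pos']),s['contact_force'])"
```

```text
[64.37151201 60.64633666 17.6019303 ] [-0.92221246  0.76485216 -0.85579008]
```

Request:
play_rows:
  claw: [110,110,110,110]
  travel:
    - [0,0,0.001]
    - [0,0,0.002]
    - [0,0,0.003]
    - [0,0,0.0035]
  dr:
    - [0,0,0]
    - [0,0,0]
    - [0,0,0]
    - [0,0,0]

```text
time: 11.45
eef_pos: [0.5868, 0.1093, 0.0175]
tcp_rot: [-0.091, 0.705, 0.09, 0.698]
contact_force: [-10.8, -4.2, 9.6]
opening: 0.569
```

```bash
python3 -c "
from h import *
from plant import ctrl
s=ctrl.get_state();print(inpl(s['eef_pos']),s['contact_force'])"
```

```text
[64.42861465 60.7171642  17.46939017] [-10.82172953  -4.19309992   9.55935726]
```

Request:
play_rows:
  claw: [110,110,110,110,110,110,110,110]
  travel:
    - [0,0,-0.006]
    - [0,0,-0.02]
    - [-0.04,0,-0.02]
    - [-0.08,0,-0.03]
    - [-0.12,0,-0.04]
    - [-0.13,-0.03,-0.04]
    - [-0.13,-0.03,-0.04]
    - [-0.13,-0.03,-0.04]
  dr:
    - [0,0,0]
    - [0,0,0]
    - [0,0,0]
    - [0,0,0]
    - [0,0,0]
    - [0,0,0]
    - [0,0,0]
    - [0,0,0]

```text
time: 12.25
eef_pos: [0.557, 0.0701, 0.1479]
tcp_rot: [-0.09, 0.704, 0.09, 0.698]
contact_force: [-0.5, 0.6, -0.1]
opening: 0.567
```

```bash
python3 look.py scene s9 235 185 315 245;python3 look.py wrist w9 150 150 470 384
```

```text
10.0
12.3 [ 25.18572461  30.95622249 146.96232054] [-0.3404938  -0.51223229 -0.84048434] 0.5684375184343375
[[ 0.0276 -0.0429 -0.0699]
 [ 0.0011 -0.0105 -0.0013]] tool axes (plate yaw deg) 0.060192255345500455
2.5
12.35 [ 24.94433417  31.25957232 146.4510459 ] [-0.70840497 -0.46666407 -0.02061467] 0.5674771984838007
[[ 0.0272 -0.0432 -0.0697]
 [ 0.0016 -0.0116 -0.0015]] tool axes (plate yaw deg) 0.09009021473194372
```

View pics/s9.png

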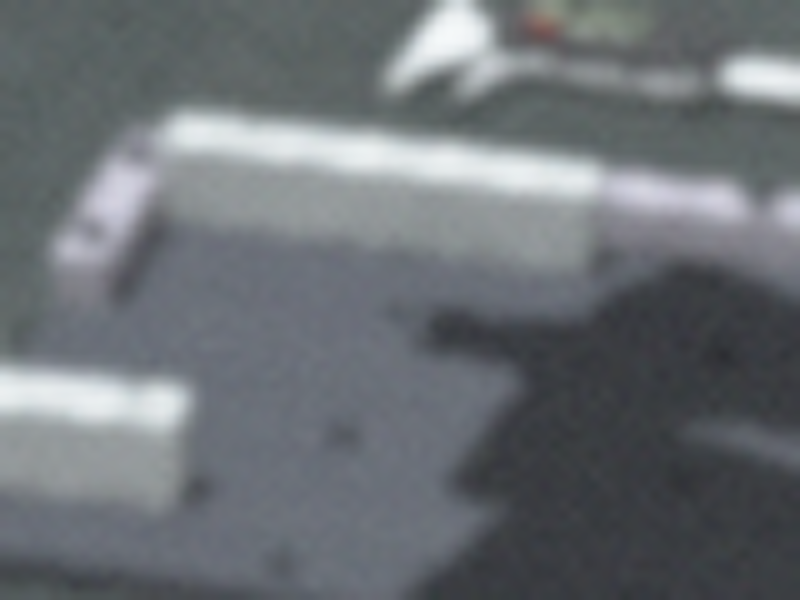

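View pics/w9.png

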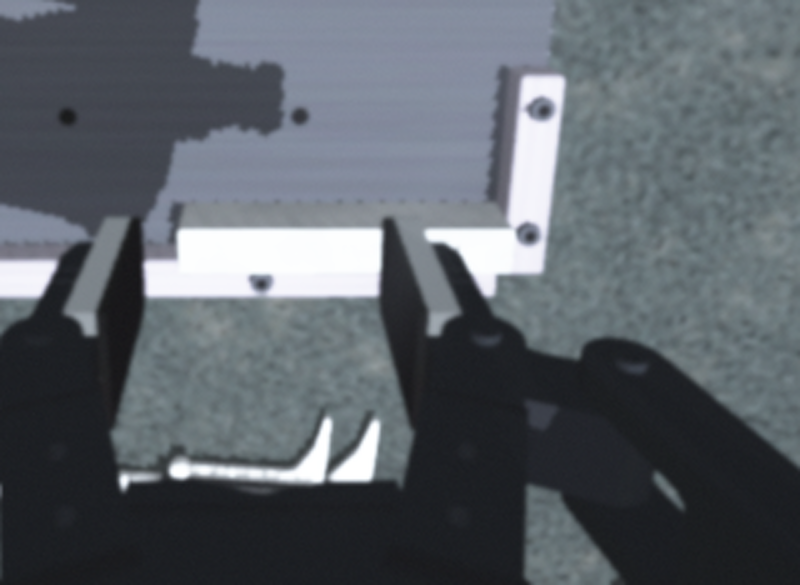

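The side is flush with the rail, and the end meets the short stop near (517,230). I'll put a number on the end gap relative to the stop.

```bash
python3 - <<'E'
from h import *
d=pickle.load(open("w9.pkl","rb"))
im=d["img"][225:270,310:385,::-1];cv2.imwrite("pics/w9c.png",cv2.resize(im,None,fx=10,fy=10,interpolation=cv2.INTER_CUBIC))
E
```

```text
(no output)
```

View pics/w9c.png

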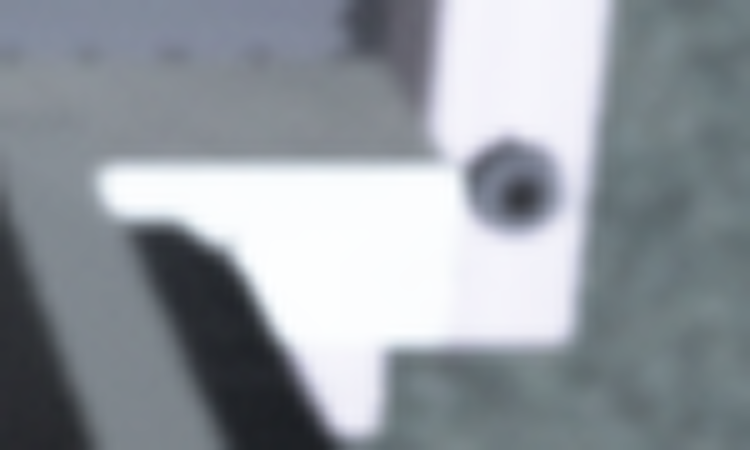

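```bash
python3 - <<'E'
from h import *
d=pickle.load(open("w9.pkl","rb"))
for n,q,z in [("bar end top",(460,165),.036),("bar end top far",(455,340),.036),("stop inner top",(432,120),.026),("bar/plate/stop junction",(386,62),.01)]:
    print(n,np.round(inpl(ray(d,310+(q[0]+.5)/10-.5,225+(q[1]+.5)/10-.5,z)),1))
E
```

```text
bar end top [ 75.  124.4  36. ]
bar end top far [ 93.  125.7  36. ]
stop inner top [ 75.2 124.9  26. ]
bar/plate/stop junction [ 76.4 125.4  10. ]
```

```bash
python3 -c "
from plant import ctrl
print(ctrl.sign_off())"
```

```text
the job is handed in; nothing more can be done
None
```

The 125 mm bar is registered in the corner of the stop plate, and I handed the job in at about 12.4 s. I pushed it, without gripping or lifting it: first sideways with the half-open fingers until it met the long rail. Then I pushed its end with the shut fingers until it met the short stop, and pressed it once more against the rail.

**Contact:** each final push stalled at about 12–18 N, far below the limits. The bar moved no more than 0.6 mm as the force rose.

**Final images:** the bar's end measured y ≈ 124.4–125.7 mm and its long side x ≈ 75–93 mm. The stop faces are at y = 124 and x = 94, so this fits within the 2 mm calibration, and no gap shows in the enlarged crop. A gap of a few tenths of a millimetre at the short stop would be too small to see. I did not press the end again after the last rail press.

**Other bars:** the 62 mm and 80 mm bars were never touched. No checks failed or disagreed.

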